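# Refit the control knob of a portable gas hob and hold it pressed

## Robot

A 6-joint arm with a two-finger parallel gripper is mounted at the origin on a cart in front of the work surface, level with it; the furniture and walls round the work are solid. World frame = base frame: x ahead of the robot, y to its left, z up, the work surface at z = 0. Lengths are in m, angles in rad, forces in N, time in s.
With the tool pointing down it reaches from about 0.4 to 0.825 m from the base axis. Payload 7 kg.
Tool frame: the origin (TCP) lies at the very end of the fingers, on their centre line; the grasp point (between the pads) lies 19 mm behind it; z points along the fingers, y is the line along which they close (so a half turn about z gives the same grasp; the last joint's range is limited). The gripper opens to 88 mm and grips with 3 to 60 N. Pads are 19 mm wide; open, the fingers measure 130 mm over their backs; the gripper's body (78 mm by 193 mm) begins 47 mm behind the grasp point.
Start: joints at [1.523, 0.359, 0.012, 0, -1.224, -0.288], TCP at [0.222, 0.637, 0.227] pointing down, gripper open.
Joint ranges: [-3.07, 3.07], [-1.43, 2.12], [-1.02, 1.25], [-3.03, 1.67], [-3.05, -0], [-3.03, 3.03]. Speed limits (rad/s): [2.39, 2.39, 3.01, 3.14, 3.14, 3.14].

## Interface

Orientations are given as a unit quaternion [w, x, y, z].
In Python, from workcell import arm gives the robot as it stands.
- The arm moves only by the tool drive_tool, never from a script. Its argument "rows" is a list that holds one entry, the list of rows, each a list of 5 numbers: the finger opening in cm, from 0 to 8.76, then the shift along the tool's x, y, z in cm, then the turn about the tool's z in degrees. A call has 1 to 12 rows; each row is the pose to reach, as a shift and turn from the pose commanded when the call began, along the tool's axes at that moment; what a row does not reach only later rows make up. A row lasts 1/8 s, in which the tool goes at most 62.5 mm and 10.7 degrees, less where a joint would pass 70% of its speed; a pose out of reach is approached as far as the arm can. A call with a gripper value outside its range is refused whole. The fingers move at their own pace and stop on an object; the grip force is fixed at half the most. Time passes only in rows, so rows that repeat a pose let the fingers close. It gives the time, the measured TCP pose, the force, the opening and the grip force at its end, in the units of the state.
- arm.observe(): the state, without advancing time (a new reading comes with each control period).
- arm.read_camera(name): name is "side" or "top"; returns the picture (420x560x3 uint8, blue, green, red); there is no depth.
- arm.camera_params(name): a dict with "mtx" (3x3 intrinsics, pixels), "R" (3x3) and "t" (3): a world point X has camera coordinates R X + t. Camera axes: x right, y down, z forward; pixel columns grow to the right and rows downward; lengths in m; the calibration is good to about 2 mm. A picture is of the moment at which its call begins. camera_params takes no time and is no camera call.
- arm.hand_in(): hands the job in; it is judged then, once.
Trained networks look in the newest picture that a camera, given by its name, has taken for a name from the list of things; names that differ only in an ending like _2 or _b are one class to them, and where a whole thing is asked for, a point or a joint stands for the part that bears it (a point fixed in the world has none). Each returns a list of dicts, best first, with "conf" (0 to 1); they miss things now and then, are a little off and sometimes report something else, mostly with a low value. They report only what shows in the picture. A call takes as long as a camera call. They do not tell look-alikes from the thing itself.
- arm.recognise(camera, name): "location" ([column, row] in pixels, amid what is visible of it).
- arm.pinpoint(camera, name): "location" ([column, row] in pixels: a listed point, or the origin of a listed thing).
The state is a dict: "clock": time; "q": joint angles; "qd": joint speeds; "tau": joint torques, N m; "eef_pos": TCP position; "eef_rot": TCP orientation; "force": force on the tool from outside, world axes, zero at the start; "moment": the same for the moment, N m; "finger_gap": finger opening in m; "gripper_force": force on a finger pad.
Only numpy, scipy, OpenCV 4.12 (cv2) and the standard library are available. Lean on these libraries where they do the work, as an engineer would, in place of code of your own. Each camera call takes 0.05 s, during which the arm holds its last target. There are 200 camera calls.

## Task

Get the portable gas hob ready for its spark test after cleaning: swing its three-sided burner guard up, the back panel first because it lies over the two side panels, then the left and right panels, each fully upright. Then take the loose black control knob, turn it so that the flat in its bore matches the flat of the brass spindle, push it fully home and press it well down against the spindle's spring. Finish while still holding the knob pressed down, and leave the other things on the worktop where they stand.

Things in the scene. Friction and masses are not known exactly. Their poses are not given: they have to be found in the camera images.
- hob: portable one-ring gas hob, aluminium-grey body with black enamel deck, 240 (x) x 280 (y) mm, deck 55 mm above the worktop, fixed on the worktop. Origin: centre of its underside; its front faces -x, z up. The burner is at hob (0, 50) mm; the control spindle at hob (-60, -92) mm, at the front right
- guard_back (a joint): back guard panel of bright sheet steel: 0 = folded flat over the burner and the side panels, 1.57 = upright, stop at 1.6. Starts between 0 and 0.2. Stiff hinge (0.05 N m): it stays where it is left. Swings about a line along the hob's y through point guard_back_hinge; free edge 64 mm from that line
- guard_back_pull (a point): centre of the back panel's black ball pull: ball 16 mm diameter on an 8 mm stem on the folded panel's upper face. The ball's centre is 18 mm above the mid-plane of the 3 mm panel and 46 mm along it from the hinge line. Pinched from above, fingers closing parallel to the hinge line, it swivels on its stem as the panel swings up; it ends on the panel's outer side
- guard_back_hinge (a point): middle of the back panel's hinge line, at hob (105, 50, 86) mm
- guard_left (a joint): left guard panel (hob's +y side): 0 = folded flat, 1.57 = upright, stop at 1.6; starts at 0. Swings about a line along the hob's x; otherwise like the back panel
- guard_left_pull (a point): centre of the left panel's black ball pull, made like the back panel's, at hob x = -20 mm
- guard_left_hinge (a point): middle of the left panel's hinge line, at hob (10, 130, 80) mm
- guard_right (a joint): right guard panel (hob's -y side): 0 = folded flat, 1.57 = upright, stop at 1.6; starts at 0. Swings about a line along the hob's x; otherwise like the back panel
- guard_right_pull (a point): centre of the right panel's black ball pull, made like the back panel's, at hob x = -20 mm
- guard_right_hinge (a point): middle of the right panel's hinge line, at hob (10, -30, 80) mm
- spindle (a joint): push-in travel of the valve spindle (m): 0 = out, 0.006 = fully in. Spring: starts to move at 7 N, 13 N when fully in. It does not turn
- spindle_tip (a point): centre of the top of the upright brass spindle, 83 mm above the worktop when out. D-section, 12 mm diameter, 20 mm standing clear, flat 1.5 mm from the axis, top edge chamfered 1 mm. The flat faces the burner side, the hob's +y, where a red dot is printed on the deck; this point's x axis points out of the flat, z up
- knob: loose black control knob standing on its skirt: skirt 46 mm diameter, 18 high; on it a bar grip 42 mm long (x), 14 wide (y), top at 40. Origin: centre of its underside; x along the white pointer line on one half of the bar. Under it a D-bore 17 mm deep, 0.6 mm clear all round on the spindle, its flat on the pointer's side: the pointer ends pointing where the spindle's flat faces. 35 to 60 g
- knob_bore_end (a point): centre of the blind end of the knob's bore, 17 mm above its underside; meets spindle_tip when the knob is fully home
- kitchen_timer: round kitchen timer, black ribbed top on a white foot, 61 mm diameter, 53 mm high; bystander that may stand where the knob could have stood. Origin: centre of its underside
- tuna_tin: flat food tin with green label, 75 mm diameter, 58 mm high; bystander near the wall on the right. Origin: centre of its underside
- espresso_cup: white espresso cup, 58 mm wide, 56 mm high; bystander at the front right. Origin: centre of its underside
- capsule: red coffee capsule, 39 mm diameter, 24 mm high; bystander near the wall on the right. Origin: centre of its underside
- knob_pointer (a point): outer end of the knob's white pointer line, 21 mm from its axis, 27.5 mm above its underside
Things that resemble listed ones, but are neither listed nor needed, are in the scene too. Leave any turquoise look-alike of the knob alone.

How it is judged:
By the outcome, as a careful person would: the job done as asked, in the order asked, and still so for the second after the job is handed in, while the arm keeps its last pose, push and grip.
It also fails if it takes over 72 s, if anything falls off the work surface, if the arm or the gripper's body presses on something with over 40 N, if the wrist force passes 120 N, or if a joint passes its speed limit or range.

## Working session

There is one attempt and no reset: what is moved stays moved. The work goes in short steps, Python scripts to look and compute and a tool call to move; the robot and the scene stay as the last step left them, time stands still between calls to the robot, and variables do not carry over. Pictures are saved under pics/ and viewed, at most 11 in all, crops included, and the job is handed in when it is done.

Besides the shell and the picture viewer there is one more tool, called after ">>>" as a command line: name --argument value ..., lists and objects as JSON in quotes. drive_tool: Moves the arm, as the interface text tells. Its arguments: {"type":"object","properties":{"rows":{"type":"array","items":{"type":"array","items":{"type":"array","items":{"type":"number"}}}}},"required":["rows"]}

```bash
ls; mkdir -p pics
python3 - <<'E'
from workcell import arm
import cv2,numpy as np
s=arm.observe();print(s)
for c in("top","side"):
    im=arm.read_camera(c);cv2.imwrite(f"pics/{c}0.png",im)
    p=arm.camera_params(c);R=np.array(p["R"]);print(c,np.round(p["mtx"],1).tolist(),np.round(-R.T@p["t"],3),np.round(R,3).tolist())
    for n in("guard_back_pull","guard_left_pull","guard_right_pull","guard_back_hinge","guard_left_hinge","guard_right_hinge","spindle_tip","knob","knob_pointer","hob"):
        print(n,[(np.round(d["location"],1).tolist(),round(d["conf"],2)) for d in arm.pinpoint(c,n)][:3])
E
```

```text
pics
{'clock': 0.0, 'q': array([ 1.52311372e+00,  3.59394116e-01,  1.10676829e-02, -3.87151888e-04,
       -1.22411082e+00, -2.88085465e-01]), 'qd': array([-0.00130358, -0.00030376,  0.00054196, -0.0001657 ,  0.00148623,
       -0.00100237]), 'tau': array([-3.15200650e-04, -5.82704079e+01,  2.93067098e+01,  6.99781626e+00,
        6.93427603e-03, -1.61124613e-04]), 'eef_pos': array([0.22226914, 0.63682942, 0.22561519]), 'eef_rot': array([ 8.36369068e-04,  9.85929179e-01, -1.67161445e-01, -8.23079877e-05]), 'force': array([0.12558634, 0.55980668, 0.34417963]), 'moment': array([ 0.0149209 ,  0.0063998 , -0.00546558]), 'gripper_force': 0.0, 'finger_gap': 0.08733223085273821}
top [[430.9, 0.0, 278.9], [0.0, 430.9, 208.6], [0.0, 0.0, 1.0]] [ 0.338 -0.091  1.069] [[-0.009, -1.0, 0.006], [-0.983, 0.008, -0.185], [0.185, -0.007, -0.983]]
guard_back_pull [([193.4, 179.0], 0.65)]
guard_left_pull [([179.7, 211.8], 0.85)]
guard_right_pull [([208.8, 216.0], 0.9), ([194.9, 163.1], 0.45)]
guard_back_hinge [([399.0, 265.1], 0.61), ([193.8, 163.1], 0.6)]
guard_left_hinge [([161.1, 201.7], 0.81)]
guar
[... 185 characters left out ...]
inter [([332.1, 210.0], 0.83), ([295.6, 245.5], 0.74)]
hob [([220.4, 215.0], 0.63)]
side [[420.0, 0.0, 280.3], [0.0, 420.0, 208.3], [0.0, 0.0, 1.0]] [0.385 0.772 0.72 ] [[-0.99, -0.138, 0.002], [-0.082, 0.577, -0.813], [0.111, -0.805, -0.582]]
guard_back_pull [([229.7, 250.8], 0.61)]
guard_left_pull [([261.3, 269.8], 0.84)]
guard_right_pull [([268.7, 248.1], 0.74)]
guard_back_hinge [([212.0, 257.7], 0.63)]
guard_left_hinge [([244.2, 290.0], 0.85), ([267.9, 179.2], 0.43)]
guard_right_hinge [([261.0, 239.0], 0.73)]
spindle_tip [([296.4, 228.1], 0.54)]
knob [([278.9, 204.2], 0.64), ([300.4, 228.1], 0.45)]
knob_pointer [([273.4, 203.0], 0.76), ([304.4, 222.7], 0.54)]
hob [([263.9, 271.8], 0.74)]
```

Run:
```python
import cv2
for c,(a,b,w,h) in {"top":(120,120,300,200),"side":(140,130,280,200)}.items():
    im=cv2.imread(f"pics/{c}0.png")[b:b+h,a:a+w]
    cv2.imwrite(f"pics/{c}0z.png",cv2.resize(im,None,fx=2.66,fy=2.66,interpolation=cv2.INTER_CUBIC))
```

```text
(no output)
```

View pics/top0z.png

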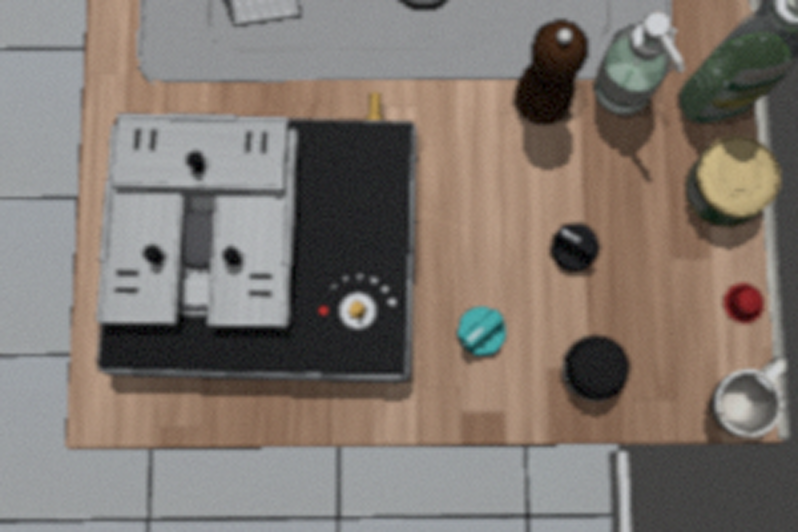

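View pics/side0z.png

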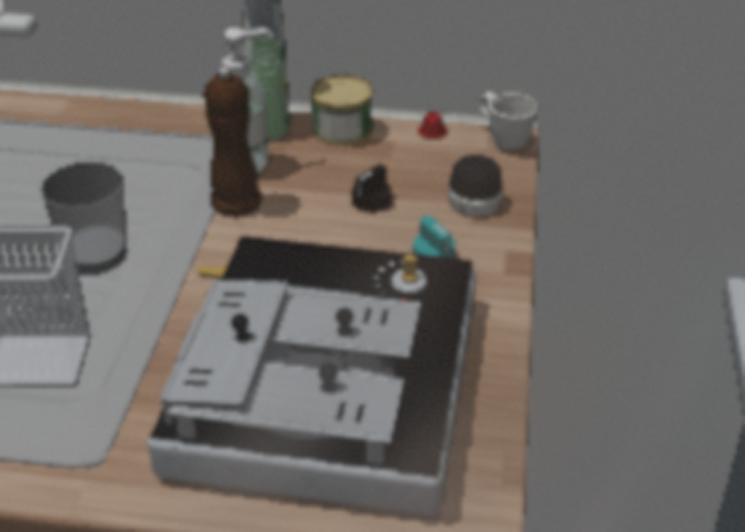

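Top view: hob on the left with folded panels; pulls are near (193,181), (178,216) and (207,216), and the spindle at (254,236) with its red dot on the left. The black knob is at (336,213), the turquoise look-alike at (301,244) and the timer at (344,258). The side view agrees, with the black knob at about (279,200).

```bash
cat > h.py <<'E'
from workcell import arm
import cv2,numpy as np
from scipy.optimize import least_squares
from scipy.spatial.transform import Rotation as Ro
P={c:{k:np.array(v,float) for k,v in arm.camera_params(c).items()} for c in("top","side")}
def proj(c,X):
    p=P[c];v=p["mtx"]@(p["R"]@np.asarray(X,float)+p["t"]);return v[:2]/v[2]
def onplane(c,uv,z):
    p=P[c];d=p["R"].T@np.linalg.solve(p["mtx"],[*uv,1]);o=-p["R"].T@p["t"];return o+d*(z-o[2])/d[2]
def tri(a,b):
    return least_squares(lambda X:np.r_[proj("top",X)-a,proj("side",X)-b],[.5,0,.1]).x
def T(pose,pt):
    x,y,a=pose;c,s=np.cos(a),np.sin(a);return np.array([x+c*pt[0]-s*pt[1],y+s*pt[0]+c*pt[1],pt[2]])
def best(c,n):
    r=arm.pinpoint(c,n);return [(np.array(d["location"]),d["conf"]) for d in r]
def move(target,yaw=None):
    "shift in tool cm to TCP target from measured pose; fingers' y direction yaw (world, mod pi)"
    s=arm.observe();w,x,y,z=s["eef_rot"];R=Ro.from_quat([x,y,z,w]).as_matrix()
    d=R.T@(np.asarray(target)-s["eef_pos"])*100
    a=0
    if yaw is not None:
        cur=np.arctan2(R[1,1],R[0,1]); a=-np.degrees((yaw-cur+np.pi/2)%np.pi-np.pi/2)
    return np.round(d,2),round(a,1)
E
cat > fit.py <<'E'
from h import *
obs=dict(top=dict(guard_left_pull=(179.7,211.8),guard_right_pull=(208.8,216),guard_left_hinge=(161.1,201.7),guard_right_hinge=(226.9,203.5),spindle_tip=(255.8,236.5),guard_back_pull=(193.4,179),guard_back_hinge=(193.8,163.1)),
side=dict(guard_left_pull=(261.3,269.8),guard_right_pull=(268.7,248.1),guard_left_hinge=(244.2,290),guard_right_hinge=(261,239),spindle_tip=(296.4,228.1),guard_back_hinge=(212,257.7),guard_back_pull=(229.7,250.8)))
def model(th):
    return dict(guard_left_pull=(-.02,.084,.098),guard_right_pull=(-.02,.016,.098),guard_left_hinge=(.01,.13,.08),guard_right_hinge=(.01,-.03,.08),spindle_tip=(-.06,-.092,.083),guard_back_hinge=(.105,.05,.086),
     guard_back_pull=(.105-.046*np.cos(th)+.018*np.sin(th),.05,.086+.046*np.sin(th)+.018*np.cos(th)))
def f(v):
    m=model(v[3]);return np.concatenate([proj(c,T(v[:3],m[n]))-o for c in obs for n,o in obs[c].items()])
r=least_squares(f,[.45,.1,0,.1],loss="soft_l1",f_scale=1.5,x_scale=[.1,.1,.1,.1])
print(r.x,np.round(r.fun.reshape(-1,2),1).tolist() if 0 else np.round(f(r.x).reshape(-1,2),1).tolist())
m=model(r.x[3]);
for n in m: print(n,np.round(T(r.x[:3],m[n]),4))
E
python3 fit.py
python3 - <<'E'
from h import *
for c in("top","side"):
    for n in("knob","knob_pointer","knob_bore_end","spindle_tip","guard_back_pull"):print(c,n,[(l.round(1).tolist(),q) for l,q in best(c,n)])
print("knob",onplane("top",(334.1,213.5),0),onplane("side",(278.9,204.2),0))
print("ptr",onplane("top",(332.1,210),.0275),onplane("side",(273.4,203.),.0275))
im=arm.read_camera("top")[170:290,230:380]
cv2.imwrite("pics/k.png",cv2.resize(im,None,fx=5,fy=5,interpolation=cv2.INTER_CUBIC))
E
```

```text
[ 0.5267666   0.05088762 -0.04627391  0.07772151] [[-3.0, 2.1], [-2.4, -1.0], [-1.3, 0.2], [1.3, 0.9], [-2.6, -1.5], [-0.0, 0.2], [2.7, 0.2], [1.3, -0.8], [0.5, 0.0], [-0.5, -1.2], [-0.1, 0.7], [-2.2, -1.8], [-0.5, -2.5], [0.3, -0.4]]
guard_left_pull [0.5107 0.1357 0.098 ]
guard_right_pull [0.5075 0.0678 0.098 ]
guard_left_hinge [0.5428 0.1803 0.08  ]
guard_right_hinge [0.5354 0.0205 0.08  ]
spindle_tip [ 0.4626 -0.0382  0.083 ]
guard_back_hinge [0.634 0.096 0.086]
guard_back_pull [0.5896 0.098  0.1075]
top knob [([334.1, 213.5], 0.77), ([298.4, 243.4], 0.76), ([325.7, 210.1], 0.34)]
top knob_pointer [([332.1, 210.0], 0.83), ([295.6, 245.5], 0.74)]
top knob_bore_end [([302.3, 245.5], 0.82), ([334.5, 213.0], 0.77)]
top spindle_tip [([192.2, 163.3], 0.74), ([255.8, 238.4], 0.47)]
top guard_back_pull [([193.4, 179.0], 0.65)]
side knob [([278.9, 204.2], 0.64), ([300.4, 228.1], 0.45)]
side knob_pointer [([273.4, 203.0], 0.76), ([304.4, 222.7], 0.54)]
side knob_bore_end [([305.5, 222.5], 0.69), ([279.5, 201.2], 0.61), ([300.3, 178.0], 0.53)]
side spindle_tip [([296.4, 228.1], 0.54)]
side guard_back_pull [([229.7, 250.8], 0.61)]
knob [ 0.52595369 -0.23769406  0.        ] [ 0.52976744 -0.24338904  0.        ]
ptr [ 0.52990954 -0.22927553  0.0275    ] [ 0.54077712 -0.20833299  0.0275    ]
```

View pics/k.png

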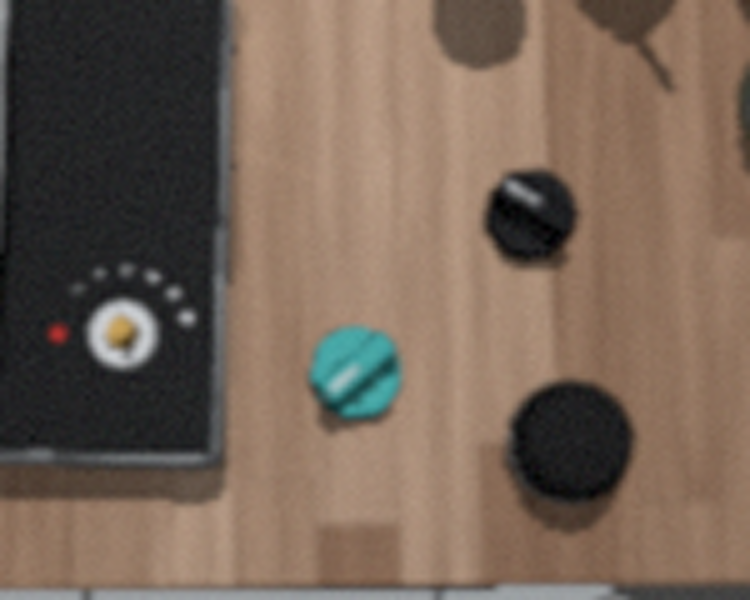

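The black knob's centre is near (336,212), its pointer points up-left, and the spindle disc is at (254.4,236.6). Now I'll refine these with blob centroids.

Run:
```python
from h import *
ims={c:cv2.imread(f"pics/{c}0.png") for c in("top","side")}
def blob(c,x0,y0,w,h,f):
    a=ims[c][y0:y0+h,x0:x0+w].astype(int);m=f(a).astype(np.uint8)
    n,l,st,ce=cv2.connectedComponentsWithStats(m)
    return [(st[i].tolist(),(ce[i]+[x0,y0]).round(1).tolist()) for i in range(1,n) if st[i][4]>5]
dark=lambda a:a.sum(2)<150
print("balls top",blob("top",168,172,48,52,dark))
print("balls side",blob("side",222,242,50,35,dark))
print("red",blob("top",232,226,20,20,lambda a:(a[...,2]>a[...,1]+50)))
print("disc",blob("top",244,226,22,22,lambda a:(a.min(2)>130)))
print("brass side",blob("side",285,222,20,22,lambda a:(a[...,2]>a[...,0]+40)))
print("knob top",blob("top",320,195,32,34,lambda a:(a.max(2)<85)))
print("line",blob("top",328,202,18,18,lambda a:(a.min(2)>75)))
a=ims["top"][200:220,326:346].min(2);print(a)
```

```text
balls top [([23, 6, 6, 7, 29], [193.4, 180.9]), ([7, 41, 6, 6, 27], [177.4, 215.5]), ([37, 42, 5, 6, 24], [207.1, 216.5])]
balls side [([6, 7, 5, 8, 25], [230.0, 252.4])]
red [([8, 9, 3, 4, 10], [241.0, 236.2])]
disc [([4, 4, 13, 13, 102], [253.9, 236.2])]
brass side [([7, 3, 5, 4, 13], [293.8, 226.8]), ([7, 11, 4, 3, 10], [293.5, 233.8])]
knob top [([7, 9, 18, 19, 250], [335.9, 213.7])]
line [([0, 0, 18, 9, 85], [336.3, 204.8]), ([15, 14, 3, 4, 7], [344.4, 218.0])]
[[119 118 115 111 111 114 111 115 117 117 120 116 114  99  88  88  93  93
   91  97]
 [121 116 114 114 113 113 114 118 121 121 118 120 113 104  88  86  93  93
   89  93]
 [119 119 114 115 113 116 116 119 116 120 119 116 110 102  90  88  89  88
   93  92]
 [119 119 116 116 112 110 107 107 104  99  98  95  89  88  85  87  91  92
   90  94]
 [121 120 117 115 103  87  72  67  62  63  60  59  59  62  66  78  89  92
   92  95]
 [118 117 121 113  93  76  63  43  32  29  32  35  37  41  46  61  81  87
   93  98]
 [119 122 114  98  81 102 113  87  48  35  29  31  28  31  37  46  59  77
   86  94]
 [116 110  97  67  58 102 140 137 
[... 371 characters left out ...]
  29  25
   44  73]
 [ 93  56  26   7   9   5  10   4   9  17  18  30  34  31  33  31  33  27
   35  65]
 [ 85  45  23  20  22  18   6   3   5  16   9  19  22  27  30  29  33  26
   34  65]
 [ 87  40  30  23  24  21  19  12   6  12   9   7   9  14  27  34  29  26
   36  73]
 [ 80  46  25  25  28  33  32  22  12  14   7   5  14   1  17  17  20  28
   42  74]
 [ 95  57  26  20  33  36  36  32  29  27  19  17   9   2   4   5  15  26
   57  85]
 [106  87  45  26  32  34  32  33  33  28  25  20   6  15  10   8  23  42
   68  92]
 [114 108  78  37  11  27  29  29  33  33  31  25  14  21   1  12  33  61
   85  97]
 [114 113  92  58  20  18  23  27  36  33  34  30  26  24  23  18  47  78
   92  98]]
```

```bash
cat > fit2.py <<'E'
from h import *
obs=dict(top=dict(bp=(193.2,180.3),lp=(177.3,215.1),rp=(206.9,216.1),disc=(253.9,236.2),cr=(272.8,261),cbr=(275.3,166.6),cfl=(158,258.7)),side=dict(lp=(263.,270),rp=(269.6,248.8),bp=(230.1,251.3),tip=(293.9,226.6)))
def model(th):
    return dict(lp=(-.02,.084,.098),rp=(-.02,.016,.098),tip=(-.06,-.092,.082),disc=(-.06,-.092,.056),cr=(-.12,-.14,.055),cbr=(.12,-.14,.055),cfl=(-.12,.14,.055),
     bp=(.105-.046*np.cos(th)+.018*np.sin(th),.05,.086+.046*np.sin(th)+.018*np.cos(th)))
def f(v):
    m=model(v[3]);return np.concatenate([proj(c,T(v[:3],m[n]))-o for c in obs for n,o in obs[c].items()])
r=least_squares(f,[.52,.05,-.04,.08],loss="soft_l1",f_scale=1.)
H=r.x
if __name__=="__main__":
    print(H,np.round(f(H).reshape(-1,2),1).tolist())
    m=model(H[3])
    for n in m: print(n,np.round(T(H[:3],m[n]),4))
    a=cv2.imread("pics/top0.png").min(2).astype(float);pts=[];w=[]
    for r_ in range(205,213):
        for c_ in range(329,341):
            # on-knob bright pixels
            if a[r_,c_]>60 and (c_-336)**2+(r_-213)**2<64: pts.append(onplane("top",(c_,r_),.038)[:2]);w.append(a[r_,c_]-50)
    pts=np.array(pts);w=np.array(w);c=np.average(pts,axis=0,weights=w);C=np.cov(pts.T,aweights=w);e,V=np.linalg.eigh(C)
    print("ptr line centre",c,np.degrees(np.arctan2(V[1,1],V[0,1])),np.sqrt(e))
    print("knob",onplane("top",(335.9,213.),.012))
    print("move",move([*T(H[:3],m["bp"])[:2],.16],H[2]+np.pi/2))
E
python3 fit2.py
```

```text
[ 0.52619663  0.05136065 -0.0326335   0.05401345] [[-0.3, -0.2], [-0.8, -0.5], [-0.6, -0.7], [0.0, -0.0], [0.8, 1.2], [0.8, -3.2], [-4.1, 0.6], [0.4, -0.9], [-0.1, -0.6], [0.6, -0.1], [0.1, -0.1]]
lp [0.5089 0.136  0.098 ]
rp [0.5067 0.068  0.098 ]
tip [ 0.4632 -0.0386  0.082 ]
disc [ 0.4632 -0.0386  0.056 ]
cr [ 0.4017 -0.0846  0.055 ]
cbr [ 0.6416 -0.0925  0.055 ]
cfl [0.4108 0.1952 0.055 ]
bp [0.5878 0.0994 0.1065]
ptr line centre [ 0.53242071 -0.23318036] 63.56480115183316 [0.00180146 0.00498277]
knob [ 0.52507919 -0.24057736  0.012     ]
move (array([52.23, 38.74,  6.65]), np.float64(-17.4))
```

>>> drive_tool --rows '[[[4, 8, 6, 0, -6], [4, 13, 10, 0, -12], [4, 18, 14, 0, -17.4], [4, 23, 17, 0, -17.4], [4, 28, 21, 1, -17.4], [4, 33, 25, 2, -17.4], [4, 38, 28, 3, -17.4], [4, 43, 32, 4, -17.4], [4, 47, 35, 5, -17.4], [4, 50, 37, 6, -17.4], [4, 52.2, 38.7, 6.6, -17.4], [4, 52.2, 38.7, 6.6, -17.4]]]'

```text
clock: 3.15
eef_pos: [0.5882, 0.0976, 0.1595]
eef_rot: [0.0, 1.0, -0.018, -0.001]
force: [-0.6, -0.5, -0.4]
finger_gap: 0.0399
gripper_force: 0.0
```

Run:
```python
from fit2 import *
s=arm.observe();print(s["eef_pos"],s["clock"],s["force"],s["q"])
m=model(H[3]);print(move([*T(H[:3],m["bp"])[:2],.0955],H[2]+np.pi/2))
```

```text
[0.58823767 0.09763909 0.1595251 ] 3.15 [-0.60501649 -0.46097228 -0.41692386] [ 4.92031856e-01  2.82933989e-01 -2.58526773e-01  1.14875231e-04
 -1.03109039e+00  1.04322896e+00]
(array([-0.04, -0.18,  6.4 ]), np.float64(-0.2))
```

>>> drive_tool --rows '[[[4, 0, -0.18, 4, 0], [4, 0, -0.18, 5.8, 0], [4, 0, -0.18, 6.4, 0], [1, 0, -0.18, 6.4, 0], [0.5, 0, -0.18, 6.4, 0], [0.5, 0, -0.18, 6.4, 0], [0.5, 0, -0.18, 6.4, 0]]]'

```text
clock: 4.03
eef_pos: [0.5878, 0.0999, 0.0971]
eef_rot: [0.001, 1.0, -0.016, -0.0]
force: [2.4, -8.2, -0.2]
finger_gap: 0.0139
gripper_force: 30.0
```

Run:
```python
from fit2 import *
s=arm.observe();print(s["eef_pos"],s["clock"],s["force"],s["finger_gap"],s["gripper_force"])
# check with pictures
for c,(a,b) in {"top":(130,140),"side":(190,200)}.items():
    im=arm.read_camera(c)[b:b+120,a:a+130];cv2.imwrite(f"pics/{c}1.png",cv2.resize(im,None,fx=3,fy=3))
a=cv2.imread("pics/top1.png");b=cv2.imread("pics/side1.png");cv2.imwrite("pics/both1.png",np.hstack([a,b]))
# arc in world, dx/dz from current
c0=H[3]
for th in np.linspace(c0,1.6,11):
    bx=lambda t:np.array([-.046*np.cos(t)+.018*np.sin(t),.046*np.sin(t)+.018*np.cos(t)])
    print(round(th,2),np.round((bx(th)-bx(c0))*100,2))
```

```text
[0.5877907  0.09989996 0.0970997 ] 4.025 [ 2.36811122 -8.15691515 -0.17698747] 0.013873725103402573 29.999771118164062
0.05 [0. 0.]
0.21 [0.37 0.67]
0.36 [0.84 1.27]
0.52 [1.39 1.8 ]
0.67 [2.02 2.23]
0.83 [2.71 2.56]
0.98 [3.44 2.78]
1.14 [4.19 2.88]
1.29 [4.95 2.87]
1.45 [5.71 2.74]
1.6 [6.43 2.5 ]
```

View pics/both1.png

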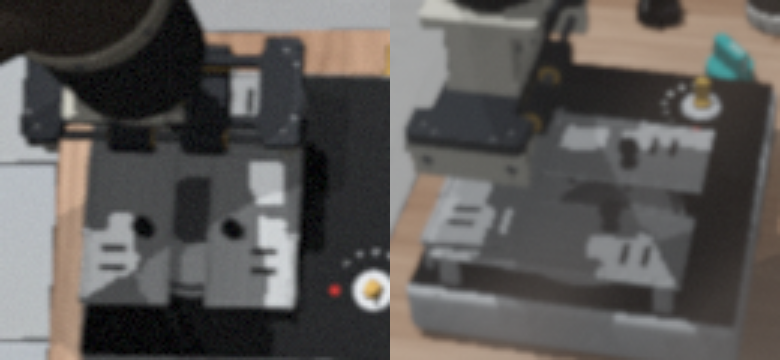

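>>> drive_tool --rows '[[[0.5, 0.05, 0.1, -0.1, 0], [0.5, 0.2, 0.1, -0.35, 0], [0.5, 0.37, 0.1, -0.67, 0], [0.5, 0.6, 0.1, -1.0, 0], [0.5, 0.84, 0.1, -1.27, 0], [0.5, 0.84, 0.1, -1.27, 0]]]'

```text
clock: 4.88
eef_pos: [0.5967, 0.0995, 0.1096]
eef_rot: [0.001, 1.0, -0.016, 0.0]
force: [3.3, -6.5, -2.1]
finger_gap: 0.0137
gripper_force: 30.0
```

>>> drive_tool --rows '[[[0.5, 0.55, 0.1, -0.53, 0], [0.5, 1.18, 0.1, -0.96, 0], [0.5, 1.87, 0.1, -1.29, 0], [0.5, 2.6, 0.1, -1.51, 0], [0.5, 3.0, 0.1, -1.57, 0], [0.5, 3.35, 0.1, -1.61, 0], [0.5, 3.7, 0.1, -1.61, 0], [0.5, 4.11, 0.1, -1.6, 0], [0.5, 4.5, 0.1, -1.55, 0], [0.5, 4.87, 0.1, -1.47, 0]]]'

```text
clock: 6.12
eef_pos: [0.644, 0.0978, 0.1232]
eef_rot: [0.0, 1.0, -0.016, -0.001]
force: [-4.4, -0.2, -14.5]
finger_gap: 0.0138
gripper_force: 30.0
```

Run:
```python
from fit2 import *
s=arm.observe();print(s["eef_pos"],s["clock"],s["force"],s["finger_gap"])
for c,(a,b) in {"top":(130,140),"side":(170,180)}.items():
    im=arm.read_camera(c)[b:b+120,a:a+130];cv2.imwrite(f"pics/{c}1.png",cv2.resize(im,None,fx=3,fy=3))
a=cv2.imread("pics/top1.png");b=cv2.imread("pics/side1.png");cv2.imwrite("pics/both2.png",np.hstack([a,b]))
```

```text
[0.64399843 0.09777275 0.12319613] 6.125 [ -4.3762286   -0.21026016 -14.46133145] 0.013801153545843915
```

View pics/both2.png

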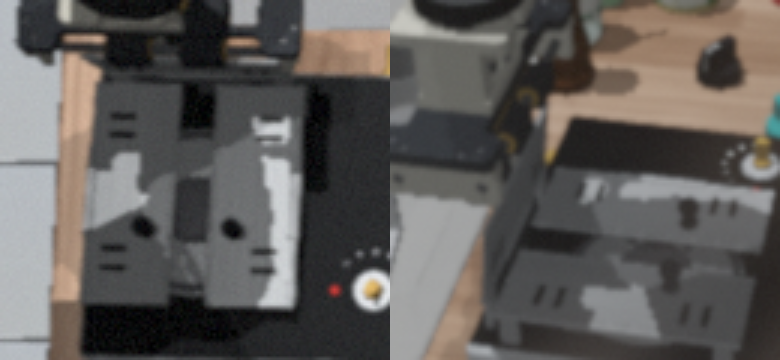

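The back panel is almost upright; both pictures show it standing at the far edge. Now to push it to the stop.

>>> drive_tool --rows '[[[0.5, 0.2, 0, 0.2, 0], [0.5, 0.4, 0, 0.32, 0], [0.5, 0.6, 0, 0.42, 0], [0.5, 0.75, 0, 0.5, 0], [0.5, 0.75, 0, 0.5, 0]]]'

```text
clock: 6.85
eef_pos: [0.6516, 0.0975, 0.1203]
eef_rot: [0.0, 1.0, -0.016, -0.0]
force: [-11.2, 0.4, 0.0]
finger_gap: 0.0138
gripper_force: 30.0
```

>>> drive_tool --rows '[[[4, 0, 0, 0, 0], [4, 0, 0, 0, 0], [4, 0, 0, -4.5, 0], [4, 0, 0, -6, 10], [4, -4, -1, -6, 20], [4, -8, -2, -6, 30], [4, -12, -3.4, -6, 40], [4, -14.4, -3.4, -6, 50], [4, -14.4, -3.4, -6, 60], [4, -14.4, -3.4, -6, 70], [4, -14.4, -3.4, -6, 80], [4, -14.4, -3.4, -6, 90]]]'

```text
clock: 8.35
eef_pos: [0.5115, 0.1372, 0.1809]
eef_rot: [0.003, -0.694, 0.72, -0.001]
force: [0.5, 0.7, -0.2]
finger_gap: 0.04
gripper_force: 0.0
```

Run:
```python
from fit2 import *
s=arm.observe();print(s["eef_pos"],s["clock"],s["force"],s["q"])
im=arm.read_camera("side");a=im[180:300,170:300]
cv2.imwrite("pics/s3.png",cv2.resize(a,None,fx=4,fy=4))
t=arm.read_camera("top");
m=model(0);print(move([*T(H[:3],m["lp"])[:2],.087],H[2]))
```

```text
[0.51154095 0.13718192 0.18087601] 8.35 [ 0.45102168  0.7244032  -0.22001485] [ 0.63344781  0.15281745 -0.37800753  0.00131599 -1.03470741 -0.67136295]
(array([0.13, 0.26, 9.36]), np.float64(-0.1))
```

View pics/s3.png

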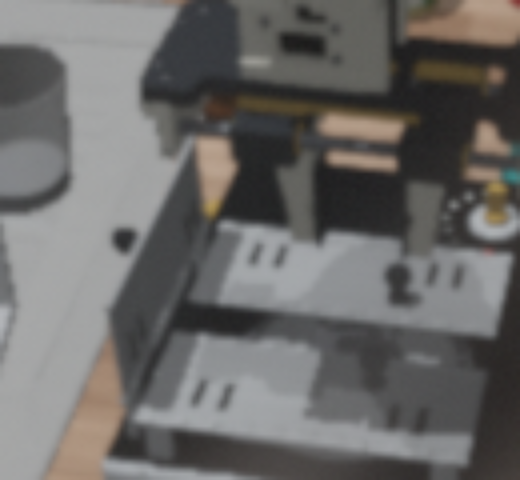

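The back panel stands upright, its ball on the outer side at crop (122,240). Next is the left pull.

>>> drive_tool --rows '[[[4, 0.1, 0.26, 5, 0], [4, 0.1, 0.26, 8.5, 0], [4, 0.1, 0.26, 9.3, 0], [4, 0.1, 0.26, 9.3, 0], [1, 0.1, 0.26, 9.3, 0], [0.5, 0.1, 0.26, 9.3, 0], [0.5, 0.1, 0.26, 9.3, 0], [0.5, 0.1, 0.26, 9.3, 0]]]'

```text
clock: 9.45
eef_pos: [0.5095, 0.136, 0.0876]
eef_rot: [0.002, -0.696, 0.718, -0.001]
force: [7.2, -3.3, 1.7]
finger_gap: 0.0136
gripper_force: 30.0
```

Run:
```python
from fit2 import *
s=arm.observe();print(s["eef_pos"],s["clock"],s["force"],s["finger_gap"])
bx=lambda t:np.array([-.046*np.cos(t)+.018*np.sin(t),.046*np.sin(t)+.018*np.cos(t)])
print([(round(t,2),*np.round((bx(t)-bx(0))*100,2)) for t in np.linspace(0,1.6,13)])
```

```text
[0.50954274 0.13603307 0.0875767 ] 9.45 [ 7.20106277 -3.3200254   1.73651417] 0.013583914015489756
[(np.float64(0.0), np.float64(0.0), np.float64(0.0)), (np.float64(0.13), np.float64(0.28), np.float64(0.6)), (np.float64(0.27), np.float64(0.64), np.float64(1.15)), (np.float64(0.4), np.float64(1.06), np.float64(1.65)), (np.float64(0.53), np.float64(1.55), np.float64(2.09)), (np.float64(0.67), np.float64(2.1), np.float64(2.46)), (np.float64(0.8), np.float64(2.69), np.float64(2.75)), (np.float64(0.93), np.float64(3.31), np.float64(2.97)), (np.float64(1.07), np.float64(3.95), np.float64(3.1)), (np.float64(1.2), np.float64(4.61), np.float64(3.14)), (np.float64(1.33), np.float64(5.27), np.float64(3.09)), (np.float64(1.47), np.float64(5.91), np.float64(2.96)), (np.float64(1.6), np.float64(6.53), np.float64(2.75))]
```

>>> drive_tool --rows '[[[0.5, -0.28, -0.1, -0.6, 0], [0.5, -0.64, -0.1, -1.15, 0], [0.5, -1.06, -0.1, -1.65, 0], [0.5, -1.55, -0.1, -2.05, 0], [0.5, -2.1, -0.1, -2.4, 0], [0.5, -2.69, -0.1, -2.7, 0], [0.5, -3.31, -0.1, -2.88, 0], [0.5, -3.95, -0.1, -3.0, 0], [0.5, -4.61, -0.1, -3.02, 0], [0.5, -5.27, -0.1, -2.95, 0], [0.5, -5.7, -0.1, -2.85, 0], [0.5, -5.91, -0.1, -2.8, 0]]]'

```text
clock: 10.95
eef_pos: [0.5117, 0.1959, 0.1161]
eef_rot: [0.002, -0.696, 0.718, -0.001]
force: [1.2, 0.8, 7.4]
finger_gap: 0.0135
gripper_force: 30.0
```

>>> drive_tool --rows '[[[0.5, -0.3, 0, 0.1, 0], [0.5, -0.6, 0, 0.2, 0], [0.5, -0.75, 0, 0.25, 0], [0.5, -0.75, 0, 0.25, 0]]]'

```text
clock: 11.45
eef_pos: [0.5118, 0.2012, 0.114]
eef_rot: [0.001, -0.696, 0.718, -0.001]
force: [1.4, -7.6, 13.1]
finger_gap: 0.0138
gripper_force: 30.0
```

>>> drive_tool --rows '[[[0.5, 0, 0, -0.1, 0], [4, 0, 0, -0.1, 0], [4, 0, 0, -0.1, 0], [4, 0, 0, -4, 0], [4, 1, 0, -6, 0], [4, 6, 0, -6, 0], [4, 11, 0, -6, 0], [4, 13.3, 0, -5, 0], [4, 13.3, 0, -2, 0], [4, 13.3, 0, -2, 0]]]'

```text
clock: 12.7
eef_pos: [0.5041, 0.0681, 0.1298]
eef_rot: [-0.002, -0.695, 0.719, 0.001]
force: [-0.7, -0.1, 0.3]
finger_gap: 0.0398
gripper_force: 0.0
```

Run:
```python
from fit2 import *
s=arm.observe();print(s["eef_pos"],s["clock"],s["force"])
m=model(0);print(move([*T(H[:3],m["rp"])[:2],.087],H[2]))
```

```text
[0.50407852 0.06812747 0.12980694] 12.7 [-0.70263027 -0.11651718  0.26819972]
(array([-0.  , -0.28,  4.28]), np.float64(-0.0))
```

>>> drive_tool --rows '[[[4, 0, -0.32, 2.5, 0], [4, 0, -0.32, 4.25, 0], [4, 0, -0.32, 4.25, 0], [1, 0, -0.32, 4.25, 0], [0.5, 0, -0.32, 4.25, 0], [0.5, 0, -0.32, 4.25, 0], [0.5, 0, -0.32, 4.25, 0]]]'

```text
clock: 13.58
eef_pos: [0.5077, 0.069, 0.0895]
eef_rot: [-0.0, -0.696, 0.719, 0.001]
force: [-6.7, 4.5, 8.2]
finger_gap: 0.0135
gripper_force: 30.0
```

>>> drive_tool --rows '[[[0.5, 0.28, 0.1, -0.6, 0], [0.5, 0.64, 0.1, -1.15, 0], [0.5, 1.06, 0.1, -1.65, 0], [0.5, 1.55, 0.1, -2.07, 0], [0.5, 2.1, 0.1, -2.43, 0], [0.5, 2.69, 0.1, -2.72, 0], [0.5, 3.31, 0.1, -2.92, 0], [0.5, 3.95, 0.1, -3.05, 0], [0.5, 4.61, 0.1, -3.08, 0], [0.5, 5.27, 0.1, -3.02, 0], [0.5, 5.7, 0.1, -2.92, 0], [0.5, 5.91, 0.1, -2.88, 0]]]'

```text
clock: 15.08
eef_pos: [0.5056, 0.0087, 0.1188]
eef_rot: [-0.0, -0.696, 0.718, -0.0]
force: [-4.3, -0.3, 5.8]
finger_gap: 0.0136
gripper_force: 30.0
```

>>> drive_tool --rows '[[[0.5, 0.3, 0, 0.05, 0], [0.5, 0.6, 0, 0.1, 0], [0.5, 0.8, 0, 0.15, 0], [0.5, 0.8, 0, 0.15, 0]]]'

```text
clock: 15.58
eef_pos: [0.5056, 0.0033, 0.1169]
eef_rot: [0.001, -0.696, 0.718, 0.001]
force: [-9.4, 12.5, 10.7]
finger_gap: 0.0138
gripper_force: 30.0
```

>>> drive_tool --rows '[[[4, 0, 0, 0, 0], [4, 0, 0, 0, 0], [4, 0, 0, -4, 0], [4, 0, 0, -7, 0], [4, 4, -0.5, -8, 0], [4, 9, -1, -8, 0]]]'

```text
clock: 16.32
eef_pos: [0.514, -0.0891, 0.1976]
eef_rot: [0.001, -0.696, 0.718, -0.001]
force: [0.2, -0.4, 0.1]
finger_gap: 0.0401
gripper_force: 0.0
```

Run:
```python
from fit2 import *
s=arm.observe();print(s["eef_pos"],s["clock"],s["force"],s["q"])
print("mill base top",onplane("top",(120+530/2.66,120+105/2.66),.03),"side",onplane("side",(140+235/2.66,130+205/2.66),0))
print("timer",onplane("top",(230+571/5,170+437/5),.053),"turq",onplane("top",(301,244.5),.015))
a=cv2.resize(arm.read_camera("top")[130:280,140:400],None,fx=1.5,fy=1.5);b=cv2.resize(arm.read_camera("side")[150:310,160:420],None,fx=1.5,fy=1.5)
b=b[:225];cv2.imwrite("pics/p4.png",np.hstack([a,b]))
print(move([.525,-.2406,.12],np.radians(60)))
```

```text
[ 0.51404117 -0.08912739  0.19761912] 16.325 [ 0.20411088 -0.42963729  0.11978568] [ 2.05267049e-01  1.26404120e-01 -3.68192493e-01  7.00319812e-04
 -1.07319867e+00 -2.35437648e-01]
mill base top [ 0.65859111 -0.2007665   0.03      ] side [ 0.6755321  -0.20781473  0.        ]
timer [ 0.41167828 -0.25075928  0.053     ] turq [ 0.44681485 -0.15191259  0.015     ]
(array([14.81, -1.72,  7.64]), np.float64(-62.0))
```

View pics/p4.png

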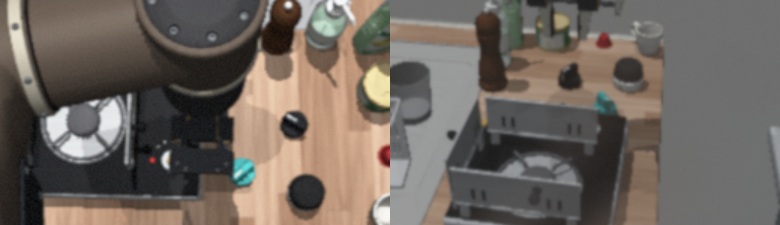

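All three panels stand upright in the side view, with the ball pulls outside. The knob is undisturbed and the mill is clear of my grasps.

>>> drive_tool --rows '[[[7, 4, -0.5, 0, -10], [7, 8, -1, 0, -20], [7, 12, -1.4, 0, -30], [7, 14.8, -1.7, 2, -40], [7, 14.8, -1.7, 4, -50], [7, 14.8, -1.7, 6, -60], [7, 14.8, -1.7, 7.6, -62], [7, 14.8, -1.7, 7.6, -62]]]'

```text
clock: 17.42
eef_pos: [0.5244, -0.2367, 0.119]
eef_rot: [0.0, 0.966, -0.259, -0.001]
force: [-0.5, -0.2, -0.4]
finger_gap: 0.0702
gripper_force: 0.0
```

Run:
```python
from fit2 import *
s=arm.observe();print(s["eef_pos"],s["clock"],s["force"],s["q"])
print(move([.525,-.2406,.005],np.radians(60)))
```

```text
[ 0.52438681 -0.23674592  0.1189708 ] 17.425 [-0.52862522 -0.19977881 -0.40402142] [-8.42445339e-02  2.90833993e-01 -3.52548697e-01 -5.99837911e-05
 -9.29973047e-01  1.13149546e+00]
(array([ 0.27,  0.29, 11.4 ]), np.float64(0.0))
```

>>> drive_tool --rows '[[[7, 0.27, 0.29, 5, 0], [7, 0.27, 0.29, 9.5, 0], [7, 0.27, 0.29, 11.3, 0], [7, 0.27, 0.29, 11.3, 0], [4.2, 0.27, 0.29, 11.3, 0], [4.2, 0.27, 0.29, 11.3, 0], [4.2, 0.27, 0.29, 11.3, 0], [4.2, 0.27, 0.29, 11.3, 0]]]'

```text
clock: 18.42
eef_pos: [0.5266, -0.241, 0.0083]
eef_rot: [0.0, 0.966, -0.257, 0.001]
force: [-1.6, -0.6, 7.7]
finger_gap: 0.0442
gripper_force: 30.0
```

Run:
```python
from fit2 import *
s=arm.observe();print(s["eef_pos"],s["clock"],s["force"],s["finger_gap"],s["gripper_force"])
im=arm.read_camera("top")[170:250,290:380];b=arm.read_camera("side")[170:230,240:330]
cv2.imwrite("pics/p5.png",np.hstack([cv2.resize(im,(450,400),interpolation=2),cv2.resize(b,(340,400),interpolation=2)]))
```

```text
[ 0.52664583 -0.24104457  0.00830995] 18.425 [-1.63638868 -0.58423415  7.65022463] 0.0441876728453237 30.001479471829953
```

View pics/p5.png

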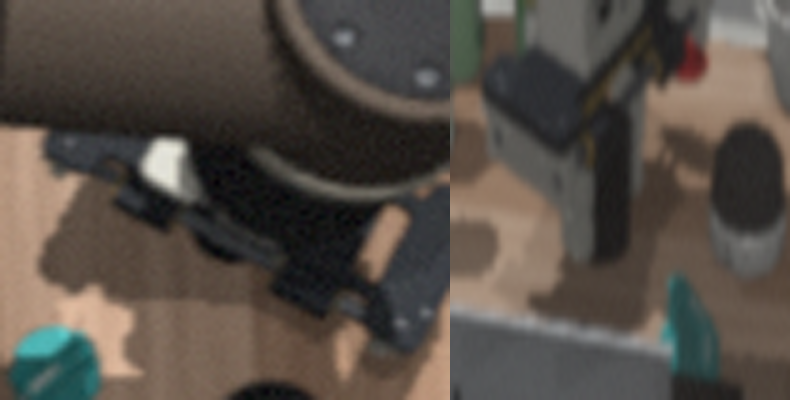

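>>> drive_tool --rows '[[[7, 0, 0, 0, 0], [7, 0, 0, 0, 0], [7, 0, 0, -3, 0], [7, 0, 0, -6, 10], [6, 0, 0, -6, 20], [5, 0, 0, -6, 30], [4, 0, 0, -6, 40], [4, 0, 0, -6, 50], [4, 0, 0, -6, 60], [4, 0, 0, -6, 70], [4, 0, 0, -6, 80], [4, 0, 0, -6, 90]]]'

```text
clock: 20.02
eef_pos: [0.5258, -0.2408, 0.067]
eef_rot: [-0.0, -0.499, 0.867, 0.0]
force: [0.2, 0.9, -0.2]
finger_gap: 0.0401
gripper_force: 0.0
```

>>> drive_tool --rows '[[[4, 0, 0, 0, 0], [4, 0, 0, 0, 0]]]'

```text
clock: 20.27
eef_pos: [0.5259, -0.2408, 0.0671]
eef_rot: [-0.0, -0.503, 0.864, 0.0]
force: [-0.7, 0.0, 0.4]
finger_gap: 0.0401
gripper_force: 0.0
```

Run:
```python
from fit2 import *
s=arm.observe();print(s["eef_pos"],s["clock"],s["force"],s["q"])
im=arm.read_camera("top");cv2.imwrite("pics/top_before.png",im)
print(move([.5266,-.2410,.0215],np.radians(-30)))
```

```text
[ 0.52589283 -0.24084893  0.0671475 ] 20.275 [-0.72138115  0.03679177  0.39483158] [-9.14805871e-02  3.53770904e-01 -4.01988688e-01 -2.52599696e-07
 -8.15317120e-01 -4.25500882e-01]
(array([-0.02, -0.07,  4.57]), np.float64(0.3))
```

>>> drive_tool --rows '[[[4, 0, -0.05, 3, 0], [4, 0, -0.05, 4.4, 0], [4, 0, -0.05, 4.5, 0], [4, 0, -0.05, 4.5, 0], [1, 0, -0.05, 4.5, 0], [0.8, 0, -0.05, 4.5, 0], [0.8, 0, -0.05, 4.5, 0], [0.8, 0, -0.05, 4.5, 0]]]'

```text
clock: 21.32
eef_pos: [0.5267, -0.2411, 0.0226]
eef_rot: [0.0, -0.501, 0.865, -0.0]
force: [-0.6, 1.0, 2.6]
finger_gap: 0.014
gripper_force: 30.0
```

Run:
```python
from fit2 import *
s=arm.observe();print(s["eef_pos"],s["eef_rot"],s["clock"],s["force"],s["moment"],s["finger_gap"])
```

```text
[ 0.52666851 -0.24111675  0.02257817] [ 1.93173510e-04 -5.01275176e-01  8.65287887e-01 -1.82442379e-04] 21.325 [-0.61289538  0.95427076  2.64234308] [ 0.35368208 -0.04558442  0.00873906] 0.014001844844548951
```

>>> drive_tool --rows '[[[0.8, 0, 0, -2, 0], [0.8, 0, 0, -6, 0], [0.8, 0, 0, -11, -9], [0.8, 0, 0, -11, -18], [0.8, 0, 0, -11, -28.1], [0.8, 0, 0, -11, -28.1]]]'

```text
clock: 22.08
eef_pos: [0.5263, -0.2411, 0.1323]
eef_rot: [0.0, -0.696, 0.718, 0.0]
force: [0.0, 0.1, -0.2]
finger_gap: 0.014
gripper_force: 30.0
```

Run:
```python
from fit2 import *
s=arm.observe();print(s["eef_pos"],s["clock"],s["force"],s["moment"],s["finger_gap"])
print(move([.4637,-.0385,.12],-.032))
b=arm.read_camera("side")[130:210,240:330];t=arm.read_camera("top")[170:250,290:380]
cv2.imwrite("pics/p6.png",np.hstack([cv2.resize(x,(390,400),interpolation=2) for x in(t,b)]))
```

```text
[ 0.52626713 -0.24105518  0.13229339] 22.075 [ 0.01503676  0.11687535 -0.2200371 ] [ 0.06528786 -0.02606664 -0.03569032] 0.01398137767941402
(array([-20.05,   6.89,   1.23]), np.float64(0.0))
```

View pics/p6.png

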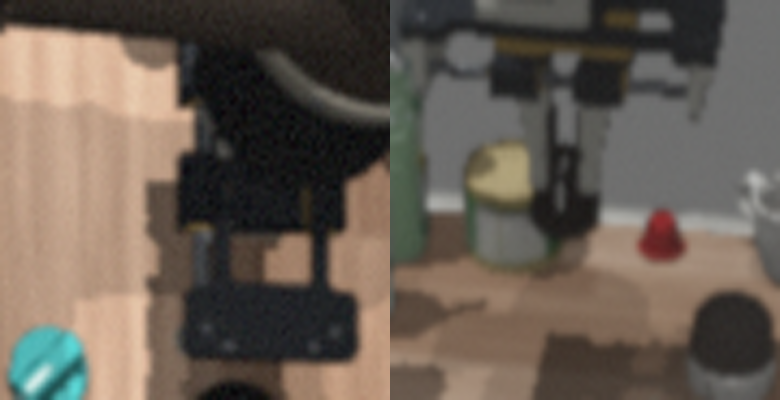

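The knob is lifted; the white pointer mark at (567,165) in the side crop faces the camera (+y). Moving to the spindle.

>>> drive_tool --rows '[[[0.8, -4, 1.4, 0, 0], [0.8, -9, 3, 0, 0], [0.8, -14, 5, 0, 0], [0.8, -18, 6.2, 0, 0], [0.8, -20.05, 6.9, 0.5, 0], [0.8, -20.05, 6.9, 1, 0], [0.8, -20.05, 6.9, 1, 0]]]'

```text
clock: 23.05
eef_pos: [0.4634, -0.0388, 0.1219]
eef_rot: [-0.0, -0.696, 0.718, 0.0]
force: [0.1, -0.0, 0.4]
finger_gap: 0.0137
gripper_force: 30.0
```

Run:
```python
from fit2 import *
s=arm.observe();print(s["eef_pos"],s["eef_rot"],s["clock"],s["force"],s["moment"],s["finger_gap"])
print(move([.4637,-.0385,.11],-.032))
t=arm.read_camera("top")[200:270,215:295];b=arm.read_camera("side")[180:250,255:335]
cv2.imwrite("pics/p7.png",np.hstack([cv2.resize(x,(400,350),interpolation=2) for x in(t,b)]))
k=np.r_[s["eef_pos"][:2],s["eef_pos"][2]-.0226]
for c in P: print(c,"under",proj(c,k),"tip",proj(c,[.4637,-.0385,.083]))
```

```text
[ 0.4634325  -0.03884101  0.1219038 ] [-4.38136431e-04 -6.95841278e-01  7.18195446e-01  1.59401204e-04] 23.05 [ 0.05069529 -0.03685186  0.37466078] [ 0.01089016 -0.05308773 -0.01771972] 0.013686665106323333
(array([-0.04, -0.03,  1.19]), np.float64(0.0))
top under [253.04174222 233.7510324 ] tip [253.27110735 234.54066942]
side under [294.02488961 220.79713167] tip [293.76388161 226.14829904]
```

View pics/p7.png

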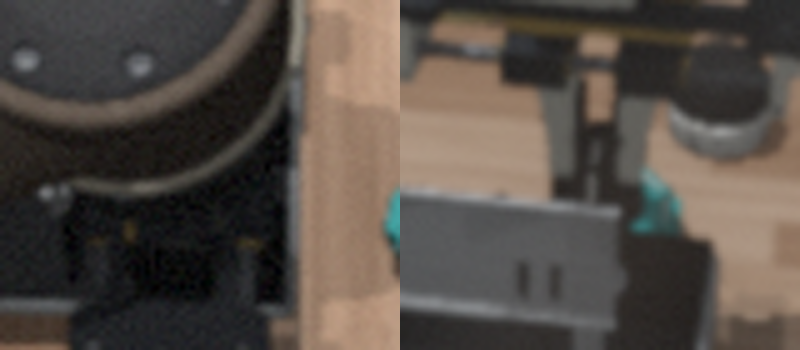

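>>> drive_tool --rows '[[[0.8, -0.03, -0.03, 0.8, 0], [0.8, -0.03, -0.03, 1.3, 0], [0.8, -0.03, -0.03, 1.7, 0], [0.8, -0.03, -0.03, 2.0, 0], [0.8, -0.03, -0.03, 2.0, 0]]]'

```text
clock: 23.78
eef_pos: [0.4637, -0.0383, 0.102]
eef_rot: [-0.0, -0.696, 0.718, 0.0]
force: [-0.4, -0.0, -0.3]
finger_gap: 0.014
gripper_force: 30.0
```

It is entering without force. Continue down.

>>> drive_tool --rows '[[[0.8, 0, 0, 0.4, 0], [0.8, 0, 0, 0.8, 0], [0.8, 0, 0, 1.1, 0], [0.8, 0, 0, 1.3, 0], [0.8, 0, 0, 1.3, 0]]]'

```text
clock: 24.4
eef_pos: [0.4638, -0.0383, 0.0891]
eef_rot: [-0.0, -0.696, 0.718, 0.0]
force: [0.2, 0.1, -0.4]
finger_gap: 0.0137
gripper_force: 30.0
```

>>> drive_tool --rows '[[[0.8, 0, 0, 0.2, 0], [0.8, 0, 0, 0.4, 0], [0.8, 0, 0, 0.6, 0], [0.8, 0, 0, 0.75, 0], [0.8, 0, 0, 0.75, 0]]]'

```text
clock: 25.02
eef_pos: [0.4642, -0.0383, 0.0827]
eef_rot: [0.0, -0.696, 0.718, -0.0]
force: [-4.4, 1.3, 11.5]
finger_gap: 0.0141
gripper_force: 30.0
```

>>> drive_tool --rows '[[[0.8, 0, 0.05, 0.1, 0], [0.8, 0, 0.05, 0.2, 0], [0.8, 0, 0.05, 0.25, 0], [0.8, 0, 0.05, 0.25, 0]]]'

```text
clock: 25.52
eef_pos: [0.4644, -0.0383, 0.082]
eef_rot: [0.001, -0.697, 0.717, -0.001]
force: [-9.5, 2.1, 31.7]
finger_gap: 0.0136
gripper_force: 30.0
```

>>> drive_tool --rows '[[[0.8, 0, 0.05, -0.08, 0], [0.8, 0, 0.05, -0.08, 0], [0.8, 0, 0.05, -0.08, 0]]]'

```text
clock: 25.9
eef_pos: [0.4642, -0.0383, 0.0822]
eef_rot: [0.001, -0.697, 0.717, -0.001]
force: [-4.3, 0.9, 21.4]
finger_gap: 0.0135
gripper_force: 30.0
```

Run:
```python
from fit2 import *
s=arm.observe();print(s["eef_pos"],s["clock"],s["force"],s["moment"],s["finger_gap"])
a=cv2.resize(arm.read_camera("top")[130:280,130:360],(400,260));b=cv2.resize(arm.read_camera("side")[150:310,170:400],(400,260))
cv2.imwrite("pics/p8.png",np.hstack([a,b]))
```

```text
[ 0.46420219 -0.0382698   0.08220482] 25.9 [-4.33895268  0.90704387 21.38738743] [0.15492465 2.02079134 0.02633373] 0.01351335830168039
```

View pics/p8.png

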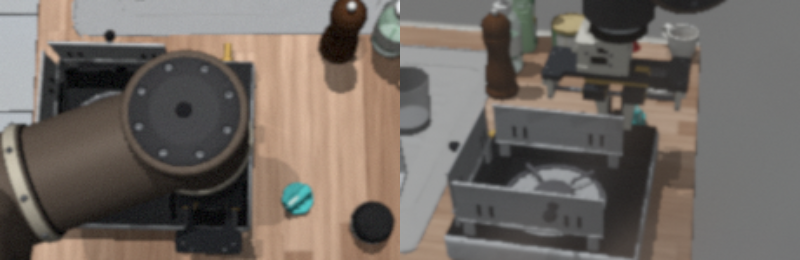

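The picture shows all three panels still upright and the knob held down on the spindle, at 21 N and bottomed after about 7 mm of travel. The timer and the turquoise look-alike haven't moved.

```bash
python3 -c "
from workcell import arm
print(arm.hand_in())"
```

```text
the job is handed in; nothing more can be done
None
```

I handed the job in at about 26 s. The guard panels went up back, left, then right, each to its stop. The knob went onto the spindle with its pointer facing the flat, and it is held pressed to the end of its travel at about 21 N.

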